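Feed the module carrier under the contact leaf of the test nest

ROBOT

A 7-joint arm with a two-finger parallel gripper is mounted at the origin on a cart in front of the work surface, level with it; the furniture and walls round the work are solid. World frame = base frame: x ahead of the robot, y to its left, z up, the work surface at z = 0. Lengths are in m, angles in rad, forces in N, time in s.
With the tool pointing down it reaches from about 0.35 to 0.9 m from the base axis. Payload 8.1 kg.
Tool frame: the origin (TCP) lies on the centre line of the jaws, within the pads' length; the fingertips stand arm.tips_ahead ahead of it and the grasp point (between the pads) lies 8 mm behind it (arm.tips_ahead is the distance from the TCP to the fingertips, in m); z points along the fingers, y is the direction in which the jaws open and shut (so a half turn about z gives the same grasp; the last joint's range is limited). The gripper opens to 92 mm and grips with 3 to 60 N. Pads are 19 mm wide; open, the fingers measure 130 mm over their backs; the gripper's body (75 mm by 190 mm) begins 47 mm behind the grasp point.
Start: joints at [1.177, 0.434, 0.025, 1.573, -0.012, 1.134, -0.075], TCP at [0.179, -0.599, 0.204] pointing down, gripper open.
Joint ranges: [-2.62, 2.62], [-0.44, 2.09], [-1.27, 1.32], [0.08, 2.57], [-1.32, 4.46], [0.12, 2], [-2.74, 2.74]. Speed limits (rad/s): [2.22, 2.22, 3.01, 3.01, 3.14, 3.14, 3.14].

INTERFACE

Orientations are given as a rotation vector (axis times angle).
In Python, from cell import arm gives the robot as it stands. The module is installed in compiled form; this text tells all that it offers.
- The arm moves only by the tool jog_arm, never from a script. Its argument "moves" is a list of rows, each an object with "twist": the turn, a rotation vector about the tool's x, y, z in units of 10 degrees (1.0 is 10 degrees), a list of three; "xyz": the shift along the tool's x, y, z in units of 60 mm (1.0 is 60 mm), a list of three; "grip": the closure, from -1 (fully open) to 1 (shut). A call has 1 to 5 rows; each row is the pose to reach, as a shift and turn from the pose commanded when the call began, along the tool's axes at that moment; what a row does not reach only later rows make up. A row lasts 1/8 s, in which the tool goes at most 62.5 mm and 10.7 degrees, less where a joint would pass 70% of its speed; a pose out of reach is approached as far as the arm can. A call with a gripper value outside its range is refused whole. The fingers move at their own pace and stop on an object; "force" is the grip in N (left out, the last holds). Time passes only in rows, so rows that repeat a pose let the fingers close. It gives the time, the measured TCP pose, the force and the opening at its end, in the units of the state.
- arm.observe(): the state, without advancing time (a new reading comes with each control period).
- arm.get_image(name): name is "scene" or "top" or "wrist"; returns the picture (400x640x3 uint8, blue, green, red); there is no depth.
- arm.camera_params(name): a dict with "mtx" (3x3 intrinsics, pixels), "T" (4x4, takes a point from camera to world coordinates); the wrist camera has in their place "T_tool_cam" (4x4, takes a point from camera to tool coordinates, whose origin is the TCP and whose axes are the flange's). Camera axes: x right, y down, z forward; pixel columns grow to the right and rows downward; lengths in m; the calibration is good to about 2 mm. A picture is of the moment at which its call begins: read the wrist's pose just before it. camera_params takes no time and is no camera call.
- arm.sign_off(): hands the job in, once; it reports no verdict.
The state is a dict: "clock": time; "joints": joint angles; "dq": joint speeds; "joint_efforts": joint torques, N m; "position": TCP position; "ee_rot": TCP orientation; "force": force on the tool from outside, world axes, zero at the start; "ft_torque": the same for the moment, N m; "width": opening from 0.0 (shut) to 1.0 (fully open).
Only numpy, scipy, OpenCV 4.12 (cv2) and the standard library are available. Lean on these libraries where they do the work, as an engineer would, in place of code of your own. Each camera call takes 0.05 s, during which the arm holds its last target. There are 200 camera calls.

TASK

Load the light-module carrier into the test nest with your fingertips only: press hard on the low ledge at the carrier's rear until the sprung bed under it goes down, before its front reaches the bridge, and then, still pressing, push the carrier forward under the bridge and its leaf spring until its front meets the end stop, then let go and leave it there. Do not lift the carrier, do not touch the leaf spring, and leave the other things on the table where they are.

Things in the scene. Friction and masses are not known exactly. Their poses are not given: they have to be found in the camera images.
- test_nest: Aluminium test nest fixed to the table, base 260 x 150 x 10 mm. Origin: centre of its underside, on the table; +x is the feed direction, from the loading end (low plate, 32 mm high, at x = -124 mm) to the end stop. Two side rails (inner faces y = +-47.5 mm, tops 34 mm high) guide the carrier. All heights given here are above the table; all x of the nest are in this frame.
- carrier: Loose grey plastic carrier, 0.3 kg, 120 (x) x 92 x 30 mm, in the lane on the sprung bed. Origin: centre of its underside; +x is its front, along the nest's +x. Rear part x = -60 to -18 mm: flat ribbed ledge 16 mm high; from there to the front: tray 30 mm high with two white modules, top front edge bevelled 1.5 mm. At the start its origin is at nest x = -60 to -50 mm, 29 mm high; against the end stop it is at nest x = +30 mm.
- ledge (a point): Centre of the top of the carrier's rear ledge (carrier x = -39 mm, 16 mm above its underside), the place for the fingertips; 45 mm high at rest, 36 mm fully pressed. 21 mm ahead of it is the step up to the tray: an upright face 14 mm high over the full width that the fingertips can push forward. After release the bed lifts the carrier's rear some mm and it settles back about 2 mm.
- bridge_edge (a point): Middle of the lower rear edge of the dark steel bridge over the lane (nest x = 22 to 36 mm, underside 53 mm, top 67 mm, screw heads 73 mm high). The unpressed carrier's top is 59 mm high and runs into it; at least 6 of the 9 mm of press are needed, and fully pressed it clears by 3 mm.
- stop_face (a point): Middle of the end stop's face, at nest x = 90 mm, 34 mm high; the stop's top is 60 mm high.
- press_bed (a joint): Sprung steel bed under the carrier (x = -122 to +14 mm in the nest), travel straight down in m: 0 raised, 0.009 fully down (its top then is level with the fixed floor ahead to within 1 mm). Its spring takes 8 N to start and 16 N at the bottom, less the carrier's weight of about 3 N.
- drag_leaf (a joint): Leaf spring, 34 mm wide, hinged in the bridge and sloping down ahead of it (nest x = 36 to 75 mm); rad, 0 at rest with its tip about 43 mm high, grows as it is lifted, about 0.14 with the carrier under it. It presses down with about 5 N.
- alu_block: Bystander: aluminium block 50 x 70 x 25 mm, origin at the centre of its underside.
- tape_roll: Bystander: roll of masking tape, 104 mm across, 25 mm high, origin at the centre of its underside.
- brass_weight: Bystander: knurled brass weight, 42 mm across, 56 mm high, origin at the centre of its underside.
- led_module: Bystander: loose light module 19 x 93 x 13 mm, origin at the middle of its underside.
- tape_measure: Bystander: tape measure, 36 x 102 x 62 mm, standing, origin at the centre of its underside.
Not all that is in view belongs to the job. Leave any red look-alike of the carrier alone.

How it is judged:
By the outcome, as a careful person would: the job done as asked, in the order asked, and still so for the second after the job is handed in, with the robot touching nothing.
It also fails if it takes over 40 s, if anything falls off the work surface, if the arm or the gripper's body presses on something with over 40 N, if the wrist force passes 120 N, or if a joint passes its speed limit or range.

## Working session

There is one attempt and no reset: what is moved stays moved. The work goes in short steps, Python scripts to look and compute and a tool call to move; the robot and the scene stay as the last step left them, time stands still between calls to the robot, and variables do not carry over. Pictures are saved under pics/ and viewed, about 8 in all and at most 12, crops included, and the job is handed in when it is done.

Besides the shell and the picture viewer there is one more tool, called as name(argument=value, ...), one argument or row to a line, values as JSON. jog_arm: Moves the arm, as the interface text tells. Its arguments: {"type":"object","properties":{"moves":{"type":"array","items":{"type":"object","properties":{"twist":{"type":"array","items":{"type":"number"}},"xyz":{"type":"array","items":{"type":"number"}},"grip":{"type":"number"}}}},"force":{"type":"number"}},"required":["moves"]}

```bash
mkdir -p pics; python3 - <<'E'
from cell import arm
import cv2
s=arm.observe();print(s, arm.tips_ahead)
for n in("scene","top"):
    cv2.imwrite(f"pics/{n}0.png",arm.get_image(n)); p=arm.camera_params(n); print(n,p)
print(arm.camera_params("wrist"))
E
```

```text
{'clock': 0.0, 'joints': array([ 1.17738826,  0.43519027,  0.02500234,  1.57409829, -0.01159961,
        1.13400278, -0.07505316]), 'dq': array([-8.47586708e-04,  8.41233014e-04, -6.87997173e-04, -1.64881887e-04,
        5.88657707e-05, -1.36843731e-03,  2.20926513e-03]), 'joint_efforts': array([-3.11294696e-05, -6.67857599e+01,  9.84789021e-01, -3.14466405e+01,
       -6.05343003e-02,  4.28833324e-02,  1.46165726e-04]), 'position': array([ 0.17897205, -0.59825556,  0.20336521]), 'ee_rot': array([-3.10696038e+00, -4.54897055e-01,  5.89541395e-04]), 'force': array([-0.527124  , -0.17211865, -0.24249479]), 'ft_torque': array([ 0.0121302 ,  0.01515475, -0.06772767]), 'width': 1.0022771004956366} 0.011
scene {'mtx': array([[373.92783542,   0.        , 314.87880965],
       [  0.        , 373.92783542, 194.65010104],
       [  0.        ,   0.        ,   1.        ]]), 'T': array([[-0.90607406, -0.23516459,  0.35174907,  0.08124758],
       [-0.42293857,  0.52765373, -0.73668481,  0.92981133],
       [-0.01235953, -0.81625925, -0.57755353,  0.80478874],
       [ 0.        ,  0.        ,  
[... 264 characters left out ...]
    [-0.99958909,  0.02670506,  0.01041604,  0.01797873],
       [-0.01289029, -0.09422068, -0.99546788,  1.55460606],
       [ 0.        ,  0.        ,  0.        ,  1.        ]])}
{'mtx': array([[313.32595199,   0.        , 327.08605327],
       [  0.        , 313.32595199, 201.05068868],
       [  0.        ,   0.        ,   1.        ]]), 'T_tool_cam': array([[ 2.41363954e-04, -9.65977458e-01, -2.58626165e-01,
         6.76889516e-02],
       [ 9.99999309e-01,  5.30621399e-04, -1.04863529e-03,
        -7.50022565e-05],
       [ 1.15019063e-03, -2.58625733e-01,  9.65976919e-01,
        -1.79234360e-01],
       [ 0.00000000e+00,  0.00000000e+00,  0.00000000e+00,
         1.00000000e+00]])}
```

View pics/scene0.png

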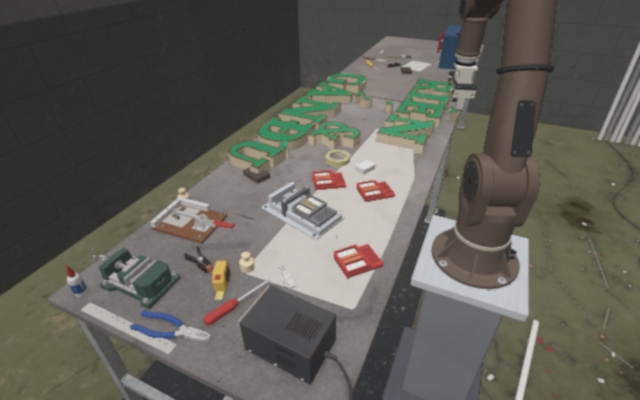

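View pics/top0.png

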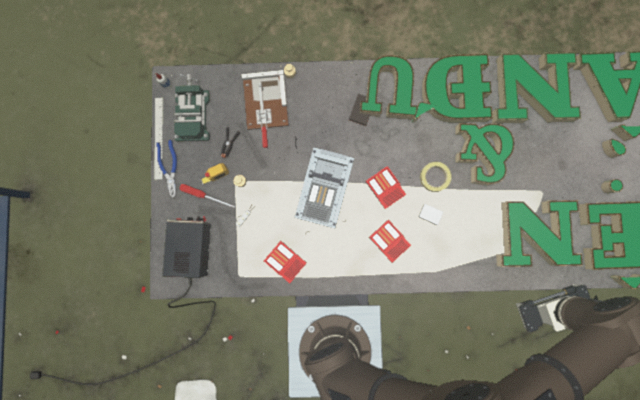

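Scene and top views: the grey nest with the grey carrier is at top (325,188) and scene (303,208). Possible mix-ups are the three red carriers at top (385,187), (389,240) and (284,261), the brown fixture at (265,98) and the green one at (190,110). I choose the grey carrier, and check it in a close crop.

```bash
python3 - <<'E'
import cv2,numpy as np
a=cv2.imread("pics/top0.png")[140:235,280:370]; b=cv2.imread("pics/scene0.png")[175:240,255:350]
A=cv2.resize(a,(450,475),interpolation=cv2.INTER_CUBIC)
cv2.imwrite("pics/ctop.png",cv2.resize(a,None,fx=6,fy=6,interpolation=cv2.INTER_CUBIC))
cv2.imwrite("pics/cscene.png",cv2.resize(b,None,fx=8,fy=8,interpolation=cv2.INTER_CUBIC))
E
```

```text
(no output)
```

View pics/ctop.png

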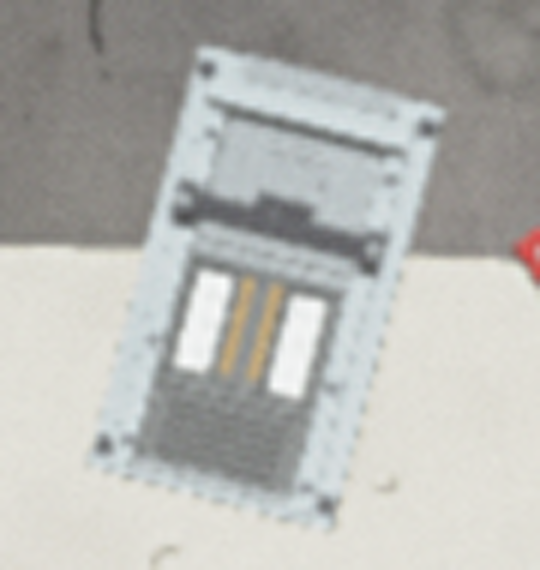

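Crop ×6 from (280,140): this is the grey carrier. The ribbed ledge sits at crop (225,430), with the tray and white modules ahead at (250,330). The bridge runs (183,207) to (372,255), and the stop is at the top, so feed goes up-image, away from the robot.

```bash
cat > h.py <<'E'
from cell import arm
import numpy as np
from scipy.spatial.transform import Rotation as R
def ray(mtx,T,uv,z):
    d=T[:3,:3]@np.linalg.inv(mtx)@np.r_[uv,1]; o=T[:3,3]; return o+d*(z-o[2])/d[2]
def top(uv,z):
    p=arm.camera_params("top"); return ray(p["mtx"],p["T"],uv,z)
E
python3 - <<'E'
from h import *
c=lambda u,v:(280+(u-2.5)/6,140+(v-2.5)/6)
def s(n,u,v,z): p=top(c(u,v),z); print(n,p.round(4)); return p
tl,tr,br,bl=[s("base",*q,z) for q,z in (((200,47),.01),((443,108),.01),((332,525),.01),((88,462),.01))]
print("ctr",(tl+tr+br+bl)/4, "len",np.linalg.norm(tl-bl),np.linalg.norm(tr-br),"w",np.linalg.norm(tl-tr),np.linalg.norm(bl-br))
f=(tl+tr-bl-br)/2; a=np.arctan2(f[1],f[0]); print("yaw",a)
w=(tl+bl-tr-br); print("yaw from width", np.arctan2(-w[0],w[1]))
C=(tl+tr+br+bl)/4; Rz=np.array([[np.cos(a),np.sin(a)],[-np.sin(a),np.cos(a)]])
for n,u,v,z in (("screwL",183,207,.073),("screwR",372,255,.073),("ledge rl",135,458,.045),("ledge rr",296,492,.045),("step l",162,374,.059),("step r",313,405,.059),("tray fl",190,258,.059),("tray fr",343,293,.059)):
    p=s(n,u,v,z); print("   nest",(Rz@(p-C)[:2]).round(4))
st=arm.observe(); Rt=R.from_rotvec(st["ee_rot"]).as_matrix(); print(Rt.round(3))
E
```

```text
base [0.7055 0.0571 0.01  ]
base [ 0.6649 -0.0853  0.01  ]
base [ 0.4211 -0.0128  0.01  ]
base [0.4615 0.1284 0.01  ]
ctr [0.56327159 0.02184141 0.01      ] len 0.2542088789971531 0.254350680857081 w 0.1481152855088615 0.14687020249462954
yaw -0.2864269948009177
yaw from width -0.27816324269715553
screwL [0.6005 0.0673 0.073 ]
   nest [0.0228 0.0542]
screwR [ 0.5702 -0.0384  0.073 ]
   nest [ 0.0237 -0.0558]
ledge rl [0.461 0.099 0.045]
   nest [-0.1199  0.0451]
ledge rr [0.4393 0.0078 0.045 ]
   nest [-0.115  -0.0485]
step l [0.5074 0.0819 0.059 ]
   nest [-0.0705  0.0419]
step r [ 0.4876 -0.0031  0.059 ]
   nest [-0.0656 -0.0453]
tray fl [0.5732 0.0645 0.059 ]
   nest [-0.0025  0.0437]
tray fr [ 0.5508 -0.0219  0.059 ]
   nest [ 0.0004 -0.0454]
[[ 0.958  0.287 -0.001]
 [ 0.287 -0.958  0.001]
 [-0.    -0.001 -1.   ]]
```

jog_arm(
  moves=[
    {"xyz": [0.65,-0.75,0],"grip": 1},
    {"xyz": [1.3,-1.5,0],"grip": 1},
    {"xyz": [1.95,-2.25,0],"grip": 1},
    {"xyz": [2.6,-3.0,0],"grip": 1},
    {"xyz": [3.25,-3.75,0],"grip": 1},
  ],
  force=40,
)

```text
invalid input at $.moves[0]: expected keys twist, xyz, grip
```

jog_arm(
  moves=[
    {"xyz": [0.65,-0.75,0],"grip": 1},
    {"xyz": [1.3,-1.5,0],"grip": 1},
    {"xyz": [1.95,-2.25,0],"grip": 1},
    {"xyz": [2.6,-3.0,0],"grip": 1},
    {"xyz": [3.25,-3.75,0],"grip": 1},
  ],
)

```text
invalid input at $.moves[0]: expected keys twist, xyz, grip
```

jog_arm(
  moves=[
    {"xyz": [0.65,-0.7,0],"twist": [0,0,1],"grip": 1},
    {"xyz": [1.3,-1.4,0],"twist": [0,0,2],"grip": 1},
    {"xyz": [1.3,-1.4,0],"twist": [0,0,3],"grip": 1},
    {"xyz": [1.3,-1.4,0],"twist": [0,0,3.3],"grip": 1},
    {"xyz": [1.3,-1.4,0],"twist": [0,0,3.3],"grip": 1},
  ],
)

```text
clock: 0.72
position: [0.2299, -0.4956, 0.2039]
ee_rot: [-3.11, 0.445, 0.001]
force: [-0.3, -0.0, -0.1]
width: 0.506
```

```bash
python3 - <<'E'
from h import *
import cv2
s=arm.observe(); i=arm.get_image("wrist"); print(s["position"],s["ee_rot"],s["force"],s["width"],s["clock"])
np.savez("w1.npz",p=s["position"],r=s["ee_rot"])
cv2.imwrite("pics/w1.png",cv2.resize(i,(800,500),interpolation=cv2.INTER_CUBIC))
E
```

```text
[ 0.22985692 -0.49563955  0.20391755] [-3.10952723e+00  4.45290572e-01  5.83636150e-04] [-0.32553732 -0.01768969 -0.1170812 ] 0.5062317974177468 0.725
```

View pics/w1.png

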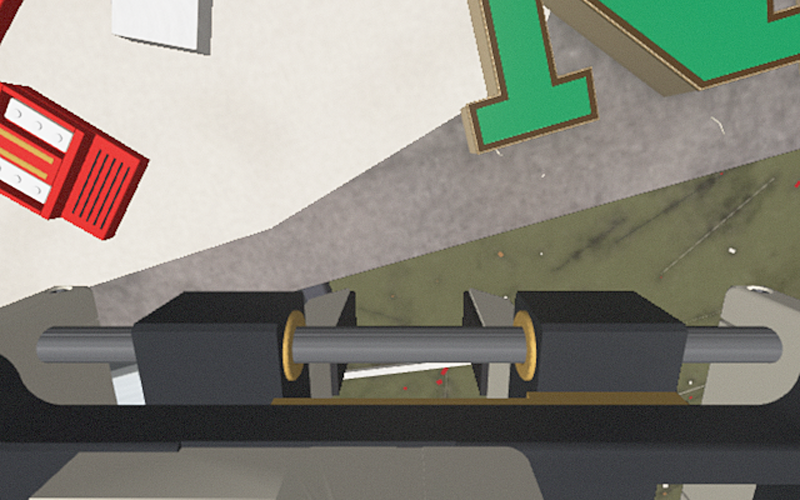

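The wrist view shows only a red look-alike (75,160) and letters. The rows need all three keys, so two calls were refused; the twist itself was done.

jog_arm(
  moves=[
    {"xyz": [0,-1,0],"twist": [0,0,0],"grip": 1},
    {"xyz": [0,-2,0],"twist": [0,0,0],"grip": 1},
    {"xyz": [0,-3,0],"twist": [0,0,0],"grip": 1},
    {"xyz": [0,-4,0],"twist": [0,0,0],"grip": 1},
    {"xyz": [0,-5,0],"twist": [0,0,0],"grip": 1},
  ],
  force=40,
)

```text
clock: 1.4
position: [0.3145, -0.2064, 0.2043]
ee_rot: [3.109, -0.445, 0.001]
force: [1.6, 0.1, 0.8]
width: 0.009
```

jog_arm(
  moves=[
    {"xyz": [0,-1,0],"twist": [0,0,0],"grip": 1},
    {"xyz": [0,-2,0],"twist": [0,0,0],"grip": 1},
    {"xyz": [0,-3,0],"twist": [0,0,0],"grip": 1},
    {"xyz": [0,-4,0],"twist": [0,0,0],"grip": 1},
    {"xyz": [0,-4.8,0],"twist": [0,0,0],"grip": 1},
  ],
)

```text
clock: 2.02
position: [0.3957, 0.0705, 0.2043]
ee_rot: [-3.11, 0.443, -0.001]
force: [0.8, -1.1, 1.5]
width: 0.006
```

```bash
python3 - <<'E'
from h import *
import cv2
s=arm.observe(); i=arm.get_image("wrist"); print(s["position"],s["ee_rot"],s["force"],s["width"],s["clock"],np.abs(s["dq"]).max())
np.savez("w1.npz",p=s["position"],r=s["ee_rot"])
cv2.imwrite("pics/w2.png",cv2.resize(i,(800,500),interpolation=cv2.INTER_CUBIC))
E
```

```text
[0.39571519 0.07053737 0.20431455] [-3.10975372e+00  4.43036114e-01 -1.03279642e-03] [ 0.78042294 -1.13180112  1.52530321] 0.006392431219829838 2.025 1.0463237783986987
```

View pics/w2.png

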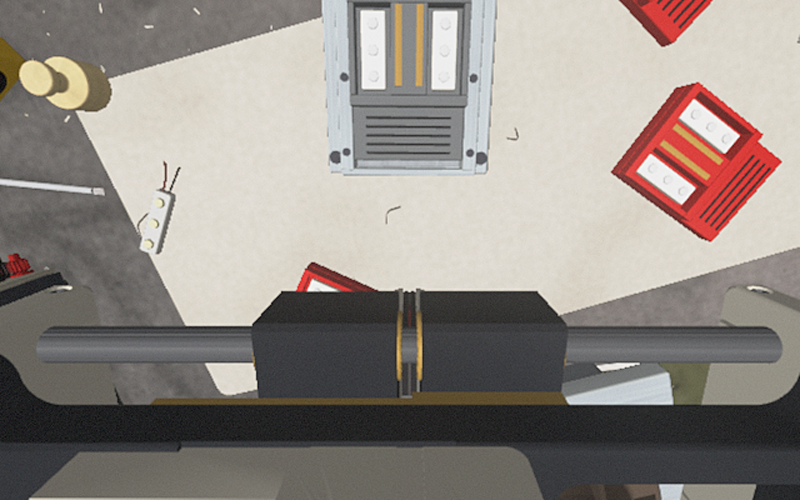

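The wrist view shows the loading end at (410,170), ledge at (408,130) and modules above. The arm was still settling, so I'll go 60 mm forward, settle and measure.

jog_arm(
  moves=[
    {"xyz": [0.5,0,0],"twist": [0,0,0],"grip": 1},
    {"xyz": [1,0,0],"twist": [0,0,0],"grip": 1},
    {"xyz": [1,0,0],"twist": [0,0,0],"grip": 1},
    {"xyz": [1,0,0],"twist": [0,0,0],"grip": 1},
    {"xyz": [1,0,0],"twist": [0,0,0],"grip": 1},
  ],
)

```text
clock: 2.7
position: [0.4521, 0.0515, 0.2041]
ee_rot: [3.11, -0.445, -0.0]
force: [0.5, 0.5, 0.5]
width: 0.008
```

```bash
python3 - <<'E'
from h import *
import cv2
s=arm.observe(); i=arm.get_image("wrist"); print(s["position"],s["ee_rot"],s["force"],s["width"],s["clock"],np.abs(s["dq"]).max())
np.savez("w1.npz",p=s["position"],r=s["ee_rot"])
cv2.imwrite("pics/w3.png",cv2.resize(i[0:240,200:440],(720,720),interpolation=cv2.INTER_CUBIC)[:600])
E
```

```text
[0.45210693 0.05145528 0.20412647] [ 3.10957672e+00 -4.45457205e-01 -4.39126247e-04] [0.49695607 0.51523737 0.50995238] 0.007930072654546856 2.7 0.0031368094189444954
```

View pics/w3.png

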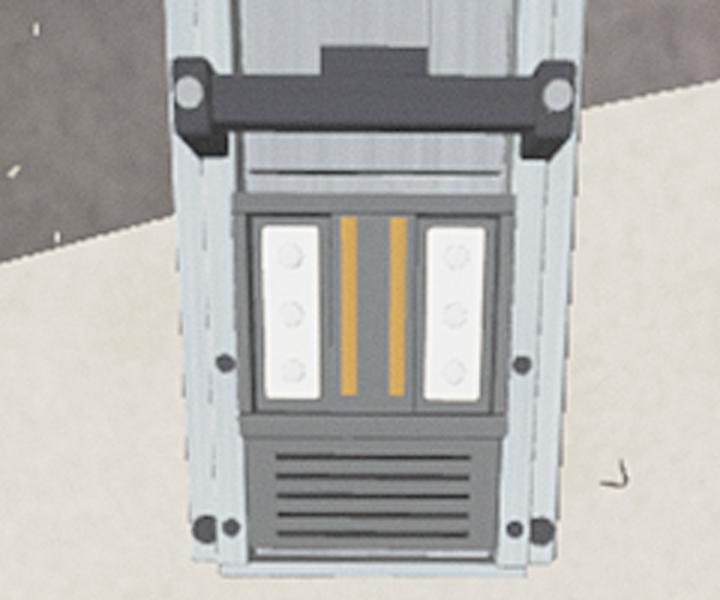

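Crop ×3 from (200,0): bridge screws at (189,93) and (557,94), bridge lower rear edge at row 131. Tray front edge is at row 196, tray rear top edge 412, step foot 437 and ledge rear 548; ledge sides are at columns 247 and 497.

```bash
cat >> h.py <<'E'
def wr(uv,z,p,r):
    c=arm.camera_params("wrist"); T=np.eye(4); T[:3,:3]=R.from_rotvec(r).as_matrix(); T[:3,3]=p
    q=ray(c["mtx"],T@c["T_tool_cam"],uv,z); return q,T[:3,:3].T@(q-p)
E
python3 - <<'E'
from h import *
d=np.load("w1.npz")
for n,u,v,z in (("scrL",189,93,.073),("scrR",557,94,.073),("bridge low edge",375,131,.053),("trayfl",234,200,.058),("trayfr",513,200,.058),("trayrl",240,414,.059),("trayrr",506,414,.059),("step foot l",243,437,.045),("step foot r",503,437,.045),("ledge rl",250,548,.045),("ledge rr",495,548,.045),("plate end L",222,573,.032),("plate end R",525,573,.032)):
    q,t=wr((200+(u-1)/3,(v-1)/3),z,d["p"],d["r"]); print(n,q.round(4),"tool",(t*1000).round(1))
E
```

```text
scrL [0.6049 0.0662 0.073 ] tool [142.5 -57.1 131.1]
scrR [ 0.5738 -0.0391  0.073 ] tool [142.2  52.7 131.1]
bridge low edge [0.5834 0.0149 0.053 ] tool [136.3  -1.8 151.1]
trayfl [0.5757 0.0643 0.058 ] tool [115.  -47.1 146.1]
trayfr [ 0.5505 -0.0217  0.058 ] tool [115.1  42.6 146.1]
trayrl [0.5111 0.0838 0.059 ] tool [ 47.6 -47.6 145.1]
trayrr [ 0.4858 -0.0027  0.059 ] tool [ 47.6  42.5 145.1]
step foot l [0.5029 0.0876 0.045 ] tool [ 38.7 -49.  159.1]
step foot r [ 0.477  -0.0012  0.045 ] tool [ 38.7  43.5 159.1]
ledge rl [0.464  0.0979 0.045 ] tool [ -1.6 -47.9 159.1]
ledge rr [0.4388 0.0116 0.045 ] tool [ -1.5  41.9 159.1]
plate end L [0.4557 0.1138 0.032 ] tool [-14.  -60.9 172.1]
plate end R [0.4231 0.0022 0.032 ] tool [-14.   55.3 172.1]
```

jog_arm(
  moves=[
    {"xyz": [0.4,-0.04,0.6],"twist": [0,0,0],"grip": 1},
    {"xyz": [0.4,-0.04,1.2],"twist": [0,0,0],"grip": 1},
    {"xyz": [0.4,-0.04,1.8],"twist": [0,0,0],"grip": 1},
    {"xyz": [0.4,-0.04,2.25],"twist": [0,0,0],"grip": 1},
    {"xyz": [0.4,-0.04,2.25],"twist": [0,0,0],"grip": 1},
  ],
)

```text
clock: 3.38
position: [0.4748, 0.0468, 0.0679]
ee_rot: [3.109, -0.445, -0.006]
force: [-0.1, 0.3, 0.2]
width: 0.006
```

jog_arm(
  moves=[
    {"xyz": [0,0,0.05],"twist": [0,0,0],"grip": 1},
    {"xyz": [0,0,0.1],"twist": [0,0,0],"grip": 1},
    {"xyz": [0,0,0.15],"twist": [0,0,0],"grip": 1},
    {"xyz": [0,0,0.2],"twist": [0,0,0],"grip": 1},
    {"xyz": [0,0,0.2],"twist": [0,0,0],"grip": 1},
  ],
)

```text
clock: 4.0
position: [0.4764, 0.0469, 0.057]
ee_rot: [3.11, -0.446, -0.0]
force: [0.4, 0.3, 0.1]
width: 0.001
```

```bash
python3 - <<'E'
from h import *
import cv2
s=arm.observe(); print(s["position"],s["ee_rot"],s["force"],s["clock"])
i=arm.get_image("wrist"); j=arm.get_image("scene")
cv2.imwrite("pics/w4.png",np.hstack([cv2.resize(i[0:250],(640,250)),]))
a=cv2.resize(i[0:250,120:520],(800,500)); cv2.imwrite("pics/w4.png",a)
E
```

```text
[0.47644577 0.04690546 0.05698407] [ 3.10955546e+00 -4.46454744e-01 -3.82473444e-04] [0.41016467 0.3017672  0.13016187] 4.0
```

View pics/w4.png

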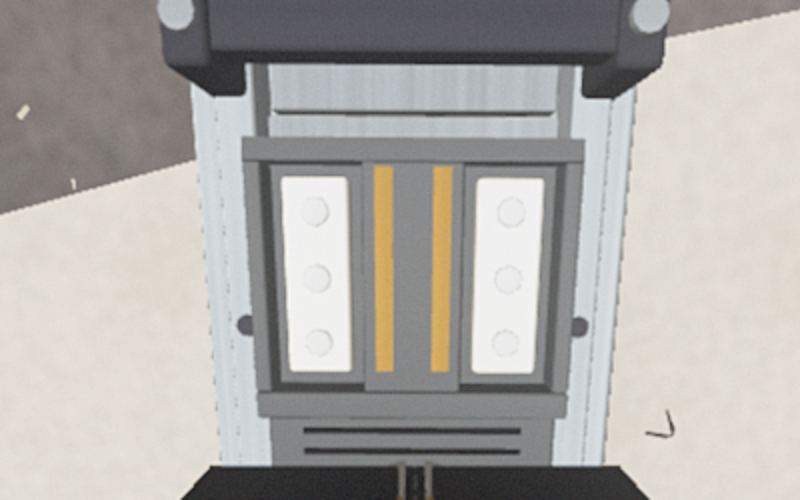

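Fingertips are centred in y (columns 400–430, carrier centre at 413), just behind the step (foot at row 417), with no contact yet. Now pressing.

jog_arm(
  moves=[
    {"xyz": [0,0,0.04],"twist": [0,0,0],"grip": 1},
    {"xyz": [0,0,0.08],"twist": [0,0,0],"grip": 1},
    {"xyz": [0,0,0.12],"twist": [0,0,0],"grip": 1},
    {"xyz": [0,0,0.12],"twist": [0,0,0],"grip": 1},
  ],
)

```text
clock: 4.6
position: [0.4764, 0.0469, 0.0497]
ee_rot: [3.11, -0.446, -0.001]
force: [0.5, 0.8, -0.7]
width: 0.005
```

jog_arm(
  moves=[
    {"xyz": [0,0,0.04],"twist": [0,0,0],"grip": 1},
    {"xyz": [0,0,0.08],"twist": [0,0,0],"grip": 1},
    {"xyz": [0,0,0.1],"twist": [0,0,0],"grip": 1},
    {"xyz": [0,0,0.1],"twist": [0,0,0],"grip": 1},
  ],
)

```text
clock: 5.1
position: [0.4765, 0.0469, 0.0438]
ee_rot: [3.11, -0.446, -0.0]
force: [-0.6, 0.2, 0.1]
width: 0.003
```

No force though the tip should read 33 mm high; looking before going on.

```bash
python3 - <<'E'
from h import *
import cv2
s=arm.observe(); print(s["position"],s["force"],s["ft_torque"],s["joint_efforts"].round(1))
i=arm.get_image("wrist"); j=arm.get_image("scene")
a=cv2.resize(i[0:250,120:520],(480,300)); b=cv2.resize(j[150:250,240:400],(480,300),interpolation=cv2.INTER_CUBIC); cv2.imwrite("pics/w5.png",np.vstack([a,b]))
E
```

```text
[0.47649727 0.04693861 0.04379341] [-0.59771756  0.18185846  0.07985857] [ 0.06914785  0.06910983 -0.01132988] [ -0.  -54.9  -4.2 -20.8   0.   -0.1  -0. ]
```

View pics/w5.png

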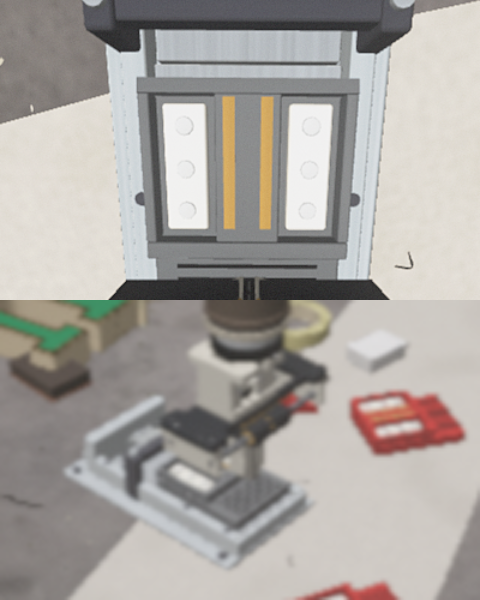

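Fingertips stand over the ledge in free air or barely touching, and the carrier is unmoved. Going on down in small steps.

jog_arm(
  moves=[
    {"xyz": [0,0,0.02],"twist": [0,0,0],"grip": 1},
    {"xyz": [0,0,0.04],"twist": [0,0,0],"grip": 1},
    {"xyz": [0,0,0.06],"twist": [0,0,0],"grip": 1},
    {"xyz": [0,0,0.06],"twist": [0,0,0],"grip": 1},
  ],
)

```text
clock: 5.7
position: [0.4765, 0.0469, 0.0402]
ee_rot: [3.11, -0.447, -0.0]
force: [-1.0, 0.2, 0.0]
width: 0.002
```

jog_arm(
  moves=[
    {"xyz": [0,0,0.02],"twist": [0,0,0],"grip": 1},
    {"xyz": [0,0,0.04],"twist": [0,0,0],"grip": 1},
    {"xyz": [0,0,0.06],"twist": [0,0,0],"grip": 1},
    {"xyz": [0,0,0.06],"twist": [0,0,0],"grip": 1},
  ],
)

```text
clock: 6.2
position: [0.4765, 0.0469, 0.0366]
ee_rot: [3.11, -0.447, -0.0]
force: [0.2, 0.3, -0.0]
width: 0.003
```

```bash
python3 - <<'E'
from h import *
import cv2
s=arm.observe(); print(s["position"],s["force"],s["joint_efforts"].round(1))
j=arm.get_image("scene"); c=arm.camera_params("scene")
T=np.linalg.inv(c["T"]); Rt=R.from_rotvec(s["ee_rot"]).as_matrix()
def pr(P):
    q=c["mtx"]@(T[:3,:3]@P+T[:3,3]); return q[:2]/q[2]
u0,v0,k=270,160,8
big=cv2.resize(j[v0:v0+70,u0:u0+90],None,fx=k,fy=k,interpolation=cv2.INTER_CUBIC)
tip=s["position"]+Rt@[0,0,.011]
for P,col in ((s["position"],(0,255,0)),(tip,(0,0,255)),(s["position"]+Rt@[0,0,-.039],(255,0,0))):
    q=pr(P); print(q); cv2.circle(big,tuple(((q-[u0,v0])*k+k/2).astype(int).tolist()),3,col,-1)
cv2.imwrite("pics/s6.png",big)
E
```

```text
[0.4764673  0.0469334  0.03658815] [ 0.19549912  0.26318556 -0.02951062] [ -0.  -55.4  -4.3 -20.4   0.   -0.1  -0. ]
[322.39904302 215.34802398]
[322.40240922 217.95083208]
[322.38682364 205.89976823]
```

View pics/s6.png

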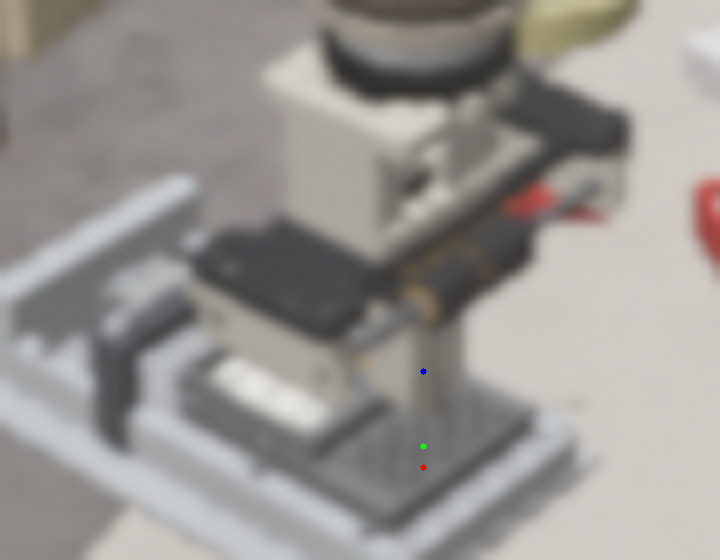

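The fingers show about 6 px above where the reported tip projects (crop (432,412) against (423,467)). So the real tips stand higher than reported. Checking against the camera rays.

```bash
python3 - <<'E'
from h import *
c=arm.camera_params("scene"); T=np.linalg.inv(c["T"])
def pr(P):
    q=c["mtx"]@(T[:3,:3]@np.array(P)+T[:3,3]); return ((q[:2]/q[2]-[270,160])*8+4).round()
print("ledge rl",pr([.464,.0979,.045]),"ledge rr",pr([.4388,.0116,.045]),"scrL",pr([.6049,.0662,.073]),"stepL",pr([.505,.086,.059]))
for z in (.04,.046,.05,.055,.06): print(z, ray(c["mtx"],c["T"],(270+(432-4)/8,160+(412-4)/8),z).round(4))
E
```

```text
ledge rl [399. 511.] ledge rr [541. 406.] scrL [122. 326.] stepL [319. 440.]
0.04 [0.4809 0.0281 0.04  ]
0.046 [0.4777 0.0352 0.046 ]
0.05 [0.4756 0.0399 0.05  ]
0.055 [0.473  0.0458 0.055 ]
0.06 [0.4704 0.0517 0.06  ]
```

Scene calibration fits the nest. The tip ray meets the tool axis at z≈0.055, so the tips are about 10 mm above the ledge and the reported height runs about 29 mm low. I'll go by force.

jog_arm(
  moves=[
    {"xyz": [0,0,0.03],"twist": [0,0,0],"grip": 1},
    {"xyz": [0,0,0.06],"twist": [0,0,0],"grip": 1},
    {"xyz": [0,0,0.08],"twist": [0,0,0],"grip": 1},
    {"xyz": [0,0,0.08],"twist": [0,0,0],"grip": 1},
  ],
)

```text
clock: 6.75
position: [0.4765, 0.0469, 0.0318]
ee_rot: [3.11, -0.446, -0.0]
force: [0.3, -0.2, -0.5]
width: 0.007
```

jog_arm(
  moves=[
    {"xyz": [0,0,0.02],"twist": [0,0,0],"grip": 1},
    {"xyz": [0,0,0.04],"twist": [0,0,0],"grip": 1},
    {"xyz": [0,0,0.06],"twist": [0,0,0],"grip": 1},
    {"xyz": [0,0,0.06],"twist": [0,0,0],"grip": 1},
  ],
)

```text
clock: 7.25
position: [0.4765, 0.0469, 0.0282]
ee_rot: [3.11, -0.447, -0.0]
force: [-0.3, -0.6, -0.1]
width: 0.002
```

jog_arm(
  moves=[
    {"xyz": [0,0,0.02],"twist": [0,0,0],"grip": 1},
    {"xyz": [0,0,0.04],"twist": [0,0,0],"grip": 1},
    {"xyz": [0,0,0.04],"twist": [0,0,0],"grip": 1},
  ],
)

```text
clock: 7.62
position: [0.4764, 0.0469, 0.0258]
ee_rot: [3.11, -0.446, -0.0]
force: [-0.1, 0.5, 0.6]
width: 0.001
```

jog_arm(
  moves=[
    {"xyz": [0,0,0.02],"twist": [0,0,0],"grip": 1},
    {"xyz": [0,0,0.04],"twist": [0,0,0],"grip": 1},
    {"xyz": [0,0,0.04],"twist": [0,0,0],"grip": 1},
  ],
)

```text
clock: 8.0
position: [0.4765, 0.0469, 0.0234]
ee_rot: [3.11, -0.447, -0.0]
force: [0.2, -0.9, -0.3]
width: 0.003
```

jog_arm(
  moves=[
    {"xyz": [0,0,0.02],"twist": [0,0,0],"grip": 1},
    {"xyz": [0,0,0.04],"twist": [0,0,0],"grip": 1},
    {"xyz": [0,0,0.04],"twist": [0,0,0],"grip": 1},
  ],
)

```text
clock: 8.38
position: [0.4767, 0.047, 0.0212]
ee_rot: [3.11, -0.446, 0.0]
force: [-1.2, -0.1, 4.7]
width: 0.001
```

jog_arm(
  moves=[
    {"xyz": [0,0,0.02],"twist": [0,0,0],"grip": 1},
    {"xyz": [0,0,0.04],"twist": [0,0,0],"grip": 1},
    {"xyz": [0,0,0.04],"twist": [0,0,0],"grip": 1},
  ],
)

```text
clock: 8.75
position: [0.4767, 0.047, 0.0189]
ee_rot: [3.11, -0.447, 0.0]
force: [-1.4, 0.4, 6.7]
width: 0.003
```

```bash
python3 - <<'E'
from h import *
import cv2
s=arm.observe(); print(s["position"],s["force"],s["joint_efforts"].round(1))
j=arm.get_image("scene"); i=arm.get_image("wrist")
b=cv2.resize(j[180:240,290:360],(420,360),interpolation=cv2.INTER_CUBIC); a=cv2.resize(i[0:250,120:520],(380,238))
a=cv2.copyMakeBorder(a,0,122,0,0,cv2.BORDER_CONSTANT)
cv2.imwrite("pics/s7.png",np.hstack([b,a]))
E
```

```text
[0.47666422 0.04696283 0.01885385] [-1.37843572  0.3503719   6.72425303] [ -0.1 -53.6  -4.  -18.6   0.1  -0.6  -0. ]
```

View pics/s7.png

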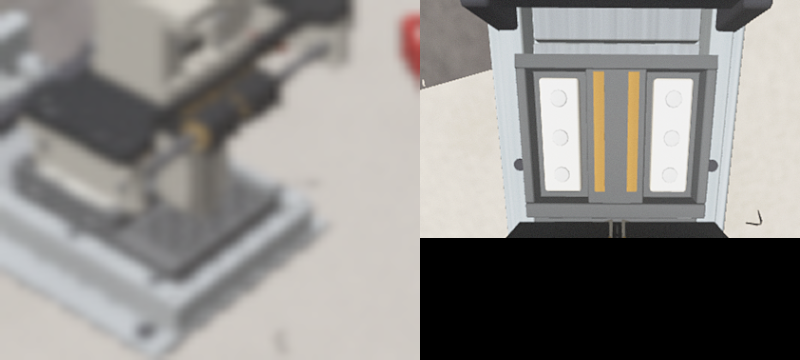

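Contact: 4.7 to 6.7 N over 2.3 mm, so the sprung bed is starting down. The right half shows the tray still well short of the bridge. Before feeding, I check the height of the gripper body's end, cream corners at crop (135,220) and (20,160), against the bridge.

```bash
python3 - <<'E'
from h import *
s=arm.observe(); c=arm.camera_params("scene"); Rt=R.from_rotvec(s["ee_rot"]).as_matrix(); p=s["position"]
def tool(uv,z):
    q=ray(c["mtx"],c["T"],uv,z); return (Rt.T@(q-p)*1000).round(0), 
for n,uv in (("rear bottom",(290+135/6,180+220/6)),("front bottom",(290+20/6,180+160/6)),("tip",(290+205/6,180+215/6))):
    for z in (.03,.05,.06,.07,.08,.09,.1,.12,.14): print(n,z,tool(uv,z))
E
```

```text
rear bottom 0.03 (array([ 26., -20., -11.]),)
rear bottom 0.05 (array([  9., -39., -31.]),)
rear bottom 0.06 (array([  0., -48., -41.]),)
rear bottom 0.07 (array([ -8., -57., -51.]),)
rear bottom 0.08 (array([-17., -66., -61.]),)
rear bottom 0.09 (array([-25., -76., -71.]),)
rear bottom 0.1 (array([-33., -85., -81.]),)
rear bottom 0.12 (array([ -50., -103., -101.]),)
rear bottom 0.14 (array([ -67., -122., -121.]),)
front bottom 0.03 (array([112., -22., -11.]),)
front bottom 0.05 (array([ 93., -40., -31.]),)
front bottom 0.06 (array([ 84., -50., -41.]),)
front bottom 0.07 (array([ 74., -59., -51.]),)
front bottom 0.08 (array([ 64., -68., -61.]),)
front bottom 0.09 (array([ 55., -77., -71.]),)
front bottom 0.1 (array([ 45., -86., -81.]),)
front bottom 0.12 (array([  26., -105., -101.]),)
front bottom 0.14 (array([   7., -123., -121.]),)
tip 0.03 (array([ -1.,   8., -11.]),)
tip 0.05 (array([-17., -11., -31.]),)
tip 0.06 (array([-25., -21., -41.]),)
tip 0.07 (array([-33., -30., -51.]),)
tip 0.08 (array([-41., -40., -61.]),)
tip 0.09 (array([-50., -49., -71.]),)
tip 0.1 (array([-58., -59., -81.]),)
tip 0.12 (array([ -74.,  -78., -101.]),)
tip 0.14 (array([ -90.,  -97., -121.]),)
```

```bash
python3 - <<'E'
import cv2
from h import *
j=arm.get_image("scene")
cv2.imwrite("pics/s8.png",cv2.resize(j[165:225,265:345],(800,600),interpolation=cv2.INTER_LANCZOS4))
E
```

```text
(no output)
```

View pics/s8.png

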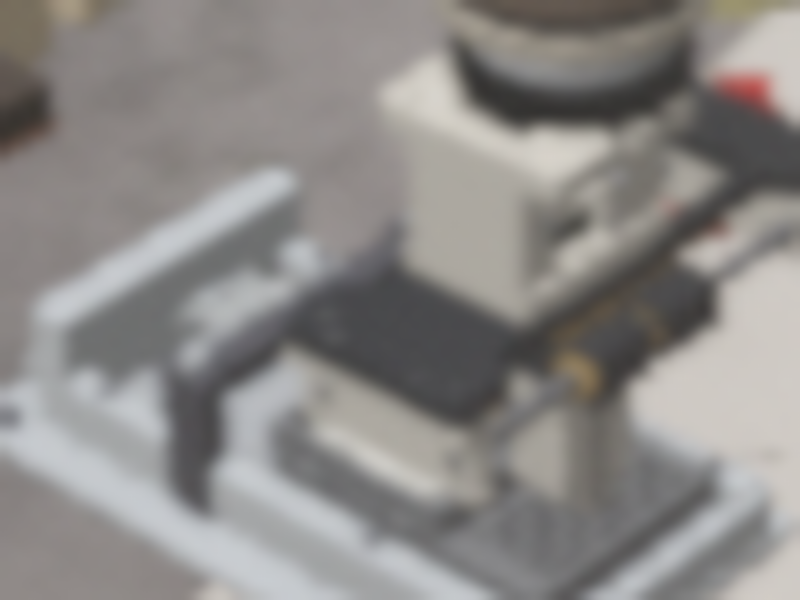

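The body's end face (y≈-95, x≈-40 to 37 in the tool) is about 0.108 m high. That clears the 73 mm screw heads by over 25 mm even fully pressed. Pressing on to the bottom.

jog_arm(
  moves=[
    {"xyz": [0,0,0.03],"twist": [0,0,0],"grip": 1},
    {"xyz": [0,0,0.06],"twist": [0,0,0],"grip": 1},
    {"xyz": [0,0,0.06],"twist": [0,0,0],"grip": 1},
  ],
)

```text
clock: 9.28
position: [0.4767, 0.047, 0.0154]
ee_rot: [3.11, -0.446, 0.001]
force: [-2.3, -0.4, 10.9]
width: 0.003
```

jog_arm(
  moves=[
    {"xyz": [0,0,0.03],"twist": [0,0,0],"grip": 1},
    {"xyz": [0,0,0.05],"twist": [0,0,0],"grip": 1},
    {"xyz": [0,0,0.05],"twist": [0,0,0],"grip": 1},
  ],
)

```text
clock: 9.65
position: [0.4773, 0.0471, 0.0135]
ee_rot: [3.11, -0.447, 0.003]
force: [-5.9, -1.3, 25.5]
width: 0.005
```

Bed is at the bottom (force jumped to 25 N). Now pushing forward while pressing.

jog_arm(
  moves=[
    {"xyz": [0.07,0,0],"twist": [0,0,0],"grip": 1},
    {"xyz": [0.14,0,0],"twist": [0,0,0],"grip": 1},
    {"xyz": [0.2,0,0],"twist": [0,0,0],"grip": 1},
    {"xyz": [0.2,0,0],"twist": [0,0,0],"grip": 1},
  ],
)

```text
clock: 10.15
position: [0.4897, 0.0443, 0.0136]
ee_rot: [-3.109, 0.446, -0.005]
force: [-2.6, 1.1, 21.1]
width: 0.001
```

jog_arm(
  moves=[
    {"xyz": [0.07,0,0.01],"twist": [0,0,0],"grip": 1},
    {"xyz": [0.14,0,0.01],"twist": [0,0,0],"grip": 1},
    {"xyz": [0.2,0,0.01],"twist": [0,0,0],"grip": 1},
    {"xyz": [0.25,0,0.01],"twist": [0,0,0],"grip": 1},
    {"xyz": [0.25,0,0.01],"twist": [0,0,0],"grip": 1},
  ],
)

```text
clock: 10.78
position: [0.5043, 0.0403, 0.0135]
ee_rot: [-3.109, 0.446, -0.006]
force: [-4.5, 1.0, 28.6]
width: 0.009
```

jog_arm(
  moves=[
    {"xyz": [0.07,0,0],"twist": [0,0,0],"grip": 1},
    {"xyz": [0.14,0,0],"twist": [0,0,0],"grip": 1},
    {"xyz": [0.2,0,0],"twist": [0,0,0],"grip": 1},
    {"xyz": [0.25,0,0],"twist": [0,0,0],"grip": 1},
    {"xyz": [0.25,0,0],"twist": [0,0,0],"grip": 1},
  ],
)

```text
clock: 11.4
position: [0.5186, 0.036, 0.0135]
ee_rot: [-3.109, 0.446, -0.006]
force: [-4.1, 0.6, 25.5]
width: 0.003
```

jog_arm(
  moves=[
    {"xyz": [0.07,0,0],"twist": [0,0,0],"grip": 1},
    {"xyz": [0.14,0,0],"twist": [0,0,0],"grip": 1},
    {"xyz": [0.2,0,0],"twist": [0,0,0],"grip": 1},
    {"xyz": [0.25,0,0],"twist": [0,0,0],"grip": 1},
    {"xyz": [0.25,0,0],"twist": [0,0,0],"grip": 1},
  ],
)

```text
clock: 12.02
position: [0.533, 0.0317, 0.0135]
ee_rot: [-3.109, 0.446, -0.005]
force: [-2.9, 0.4, 24.1]
width: 0.001
```

jog_arm(
  moves=[
    {"xyz": [0.07,0,0],"twist": [0,0,0],"grip": 1},
    {"xyz": [0.14,0,0],"twist": [0,0,0],"grip": 1},
    {"xyz": [0.2,0,0],"twist": [0,0,0],"grip": 1},
    {"xyz": [0.25,0,0],"twist": [0,0,0],"grip": 1},
    {"xyz": [0.25,0,0],"twist": [0,0,0],"grip": 1},
  ],
)

```text
clock: 12.65
position: [0.5461, 0.0277, 0.0134]
ee_rot: [-3.109, 0.445, -0.002]
force: [-7.6, 1.9, 27.6]
width: 0.005
```

jog_arm(
  moves=[
    {"xyz": [0.05,0,0],"twist": [0,0,0],"grip": 1},
    {"xyz": [0.1,0,0],"twist": [0,0,0],"grip": 1},
    {"xyz": [0.12,0,0],"twist": [0,0,0],"grip": 1},
    {"xyz": [0.12,0,0],"twist": [0,0,0],"grip": 1},
  ],
)

```text
clock: 13.15
position: [0.5532, 0.0256, 0.0134]
ee_rot: [-3.109, 0.446, -0.003]
force: [-5.3, 1.1, 25.5]
width: 0.004
```

jog_arm(
  moves=[
    {"xyz": [0.03,0,0],"twist": [0,0,0],"grip": 1},
    {"xyz": [0.06,0,0],"twist": [0,0,0],"grip": 1},
    {"xyz": [0.08,0,0],"twist": [0,0,0],"grip": 1},
    {"xyz": [0.08,0,0],"twist": [0,0,0],"grip": 1},
  ],
)

```text
clock: 13.65
position: [0.5579, 0.0242, 0.0134]
ee_rot: [-3.109, 0.446, -0.003]
force: [-6.6, 1.3, 25.2]
width: 0.001
```

jog_arm(
  moves=[
    {"xyz": [0.02,0,0],"twist": [0,0,0],"grip": 1},
    {"xyz": [0.04,0,0],"twist": [0,0,0],"grip": 1},
    {"xyz": [0.05,0,0],"twist": [0,0,0],"grip": 1},
    {"xyz": [0.05,0,0],"twist": [0,0,0],"grip": 1},
  ],
)

```text
clock: 14.15
position: [0.5597, 0.0236, 0.0133]
ee_rot: [-3.109, 0.445, -0.0]
force: [-10.0, 1.5, 28.5]
width: 0.007
```

jog_arm(
  moves=[
    {"xyz": [0.02,0,0],"twist": [0,0,0],"grip": 1},
    {"xyz": [0.04,0,0],"twist": [0,0,0],"grip": 1},
    {"xyz": [0.04,0,0],"twist": [0,0,0],"grip": 1},
  ],
)

```text
clock: 14.52
position: [0.5614, 0.0231, 0.0133]
ee_rot: [-3.11, 0.445, 0.001]
force: [-11.3, 2.6, 29.0]
width: 0.006
```

jog_arm(
  moves=[
    {"xyz": [0.02,0,0],"twist": [0,0,0],"grip": 1},
    {"xyz": [0.04,0,0],"twist": [0,0,0],"grip": 1},
    {"xyz": [0.04,0,0],"twist": [0,0,0],"grip": 1},
  ],
)

```text
clock: 14.9
position: [0.5638, 0.0225, 0.0133]
ee_rot: [-3.11, 0.445, 0.001]
force: [-11.4, 2.8, 28.8]
width: 0.007
```

jog_arm(
  moves=[
    {"xyz": [0.02,0,0],"twist": [0,0,0],"grip": 1},
    {"xyz": [0.05,0,0],"twist": [0,0,0],"grip": 1},
    {"xyz": [0.05,0,0],"twist": [0,0,0],"grip": 1},
  ],
)

```text
clock: 15.28
position: [0.565, 0.0221, 0.0132]
ee_rot: [3.11, -0.444, -0.006]
force: [-17.2, 2.8, 34.7]
width: 0.007
```

```bash
python3 - <<'E'
import cv2
from h import *
s=arm.observe(); i=arm.get_image("wrist"); print(s["position"],s["force"])
cv2.imwrite("pics/w9.png",cv2.resize(i[0:250,180:480],(720,600),interpolation=cv2.INTER_CUBIC))
E
```

```text
[0.56499126 0.02209788 0.01321431] [-17.22956004   2.7766571   34.73295971]
```

jog_arm(
  moves=[
    {"xyz": [0.02,0,0],"twist": [0,0,0],"grip": 1},
    {"xyz": [0.04,0,-0.005],"twist": [0,0,0],"grip": 1},
    {"xyz": [0.04,0,-0.005],"twist": [0,0,0],"grip": 1},
  ],
)

```text
clock: 15.7
position: [0.5649, 0.0221, 0.0132]
ee_rot: [3.11, -0.443, -0.012]
force: [-24.2, 5.2, 38.6]
width: 0.003
```

Hard stop: no further motion while forward force climbs to 24 N at 91.7 mm travel (86 mm carrier travel plus a gap of about 6 mm was expected). Easing off and lifting away.

jog_arm(
  moves=[
    {"xyz": [-0.03,0,0],"twist": [0,0,0],"grip": 1},
    {"xyz": [-0.05,0,-0.05],"twist": [0,0,0],"grip": 1},
    {"xyz": [-0.07,0,-0.2],"twist": [0,0,0],"grip": 1},
    {"xyz": [-0.1,0,-0.6],"twist": [0,0,0],"grip": 1},
    {"xyz": [-0.1,0,-1.2],"twist": [0,0,0],"grip": 1},
  ],
)

```text
clock: 16.32
position: [0.5633, 0.0209, 0.0837]
ee_rot: [3.109, -0.447, -0.003]
force: [0.5, 0.4, 0.3]
width: 0.007
```

jog_arm(
  moves=[
    {"xyz": [-0.5,0,-0.8],"twist": [0,0,0],"grip": 1},
    {"xyz": [-1,0,-1.6],"twist": [0,0,0],"grip": 1},
    {"xyz": [-1.4,0,-2],"twist": [0,0,0],"grip": 1},
    {"xyz": [-1.4,0,-2],"twist": [0,0,0],"grip": 1},
    {"xyz": [-1.4,0,-2],"twist": [0,0,0],"grip": 1},
  ],
)

```text
clock: 16.95
position: [0.4838, 0.0443, 0.2033]
ee_rot: [3.109, -0.448, 0.0]
force: [-0.1, -0.2, 0.6]
width: 0.01
```

```bash
python3 - <<'E'
import cv2
from h import *
s=arm.observe(); i=arm.get_image("wrist"); t=arm.get_image("top"); print(s["position"],s["ee_rot"],s["force"],s["clock"])
np.savez("w2.npz",p=s["position"],r=s["ee_rot"])
a=cv2.resize(i[0:240,200:440],(560,560),interpolation=cv2.INTER_CUBIC)
b=cv2.resize(t[100:270,230:470],(240,170)); b=cv2.copyMakeBorder(b,0,390,0,0,cv2.BORDER_CONSTANT)
cv2.imwrite("pics/fin.png",np.hstack([a,b]))
E
```

```text
[0.48383045 0.04428445 0.20330591] [ 3.10911436e+00 -4.47581846e-01  8.16936544e-05] [-0.0934701  -0.22486579  0.60001119] 16.95
```

View pics/fin.png

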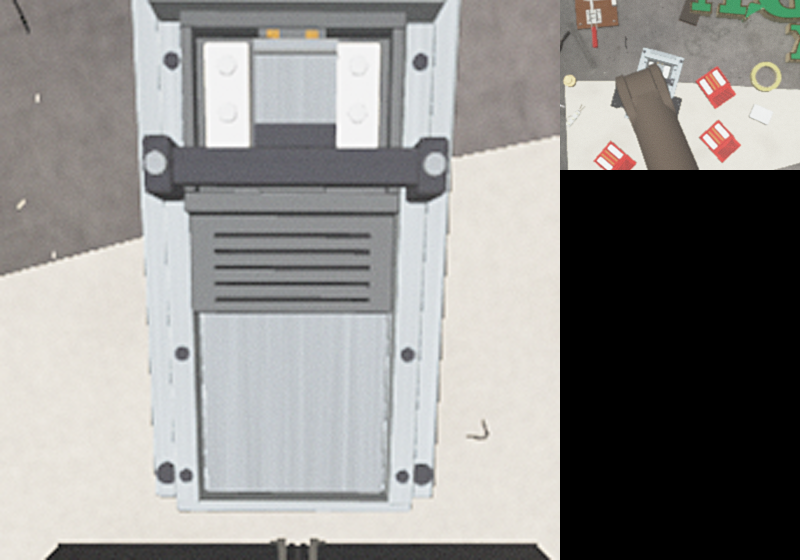

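The carrier is under the bridge and leaf. Its front rim (rows 12–24) lies at the stop, the leaf spans (295,95), the step is at row 213 and the ledge rear at row 311. Other things look undisturbed in the top inset. Checking the numbers.

```bash
python3 - <<'E'
from h import *
d=np.load("w2.npz"); k=560/240
for n,u,v,zs in (("bridge low",290,186,(.053,)),("scr",295,162,(.073,)),("ledge rear",290,311,(.036,.042,.045)),("step top",292,213,(.05,.054)),("front",295,12,(.048,.05)),("plate end",295,511,(.032,))):
    for z in zs: print(n,z,(wr((200+u/k,v/k),z,d["p"],d["r"])[1]*1000).round(1)[:2])
E
```

```text
bridge low 0.053 [103.4  -2.2]
scr 0.073 [110.1  -0. ]
ledge rear 0.036 [50.9 -2.5]
ledge rear 0.042 [51.2 -2.4]
ledge rear 0.045 [51.3 -2.4]
step top 0.05 [92.8 -1.4]
step top 0.054 [92.5 -1.4]
front 0.048 [ 1.702e+02 -1.000e-01]
front 0.05 [ 1.696e+02 -1.000e-01]
plate end 0.032 [-48.   -0.2]
```

```bash
python3 -c "
from cell import arm
print(arm.sign_off())"
```

```text
the job is handed in; nothing more can be done
None
```

The carrier is loaded under the bridge and leaf spring with its front at the end stop, and the job is handed in at about 17 s of the 40 s allowed.

With the closed fingertips I pressed the rear ledge until the bed bottomed. The force jumped to 25 N with the carrier's front still about 19 mm short of the bridge. I then pushed forward with 21–39 N held down, until motion stopped at 24 N forward after 91.7 mm of tool travel. After that I eased off, lifted and backed away.

**Final position:** The last wrist picture puts the ledge's rear edge at nest x ≈ -30 mm and the step at ≈ +12 mm. That corresponds to the carrier origin at ≈ +30 mm, the stop position, within about 2 mm. The leaf spring was not touched as far as forces and pictures show. In the small top view nothing in sight looked moved, but the arm hid part of it. The measured tool force is about zero.

**Disagreements:**
- The fingertips met the ledge about 34 mm lower in reported height than `arm.tips_ahead` implies. I used contact force and the scene camera to judge the press and the clearance over the bridge.
- The expected 2 mm settle-back was not distinct in the measurement.
- Two early move calls were refused for a missing key, so the first twist ran before the approach shift, without harm.

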